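Slide the test-print carrier round the bend to the lamp block

TASK

One of the two round test-print carriers stands in the curved guide. Push that carrier along the channel, round the bend and on until it is fully home against the grey lamp block that closes the far end, keeping it down in the guide all the way. Leave it standing there, and do not shift the spare carrier that stands outside the channel.

Things in the scene. Friction and masses are not known exactly. Their poses are not given: they have to be found in the camera images.
- carrier: Dark wooden puck, 64 mm diameter, 44 mm tall, 0.17 to 0.35 kg, steel band, small blue print on its flat top. Loose, standing in the straight entry leg of the guide's channel. Channel: between two rails on a 10 mm board, 76 mm wide (12 mm play); rails 4 mm thick, 26 mm high, tops 36 mm above the bench. Origin: centre of its underside, z up; yaw is free. Pushed near its top it can tip.
- guide: Fixed L-shaped channel on a plywood board; rails and board waxed and slippery (friction 0.2). Origin: centre of curvature of the bend, at bench level; z up. In its frame (mm) the centreline runs along +x at y=-100 from the open entry x=-180 to x=0, round a quarter circle of radius 100 about the origin (turning left) to (100, 0), then along +y at x=100 to the closed end, y=100. Board: x -195 to 165, y -175 to 160.
- bay (a point): Where the centre of the carrier's underside lies when home: on the channel's centreline, on top of the board, 32 mm before the face of the grey lamp block closing the end (x=100, y=68, z=10 mm in the guide's frame). The block is 84 mm wide, 26 mm thick, its top 68 mm above the bench.
- spare: The spare carrier, same shape, size and look, standing on the board outside the channel, in the inside of the L (near a loose brass paperweight 32 mm tall). Leave it where it is. Origin: centre of its underside, z up.
Not all that is in view belongs to the job. What is shaped like the carrier but green or turquoise is not meant.

How it is judged:
On the way:
1. the carrier is in the bend of the channel (x of carrier in the frame of guide above 0.035 m and y of carrier in the frame of guide below -0.03 m), for 0.05 s.
At the end, for the whole second after the job is handed in: The carrier stands upright (within about 6 degrees) on the board at the closed end of the channel, its centre within 12 mm of the bay point, at rest (horizontal distance between carrier and bay below 0.012 m and z of carrier in the frame of guide below 0.014 m and angle between carrier's own z axis and vertical below 0.1 rad and linear speed of carrier below 0.02 m/s); the robot touches nothing.
It fails at once if the carrier is lifted more than 12 mm off the board (z of carrier in the frame of guide above 0.022 m).
It fails at once if the carrier is tipped more than 20 degrees (angle between carrier's own z axis and vertical above 0.35 rad).
It fails at once if the spare carrier is shifted more than 20 mm (distance of spare from where it was at the start of the episode above 0.02 m).
It also fails if it takes over 48 s, if anything falls off the work surface, if the arm or the gripper's body presses on something with over 40 N, if the wrist force passes 120 N, or if a joint passes its speed limit or range.

ROBOT

A 6-joint arm with a two-finger parallel gripper is mounted at the origin on the work surface. World frame = base frame: x ahead of the robot, y to its left, z up, the work surface at z = 0. Lengths are in m, angles in rad, forces in N, time in s.
With the tool pointing down it reaches from about 0.325 to 0.875 m from the base axis. Payload 4.4 kg.
Tool frame: the origin (TCP) lies midway between the tips of the shut fingers; the grasp point (between the pads) lies ctrl.hold_point_z behind it (ctrl.hold_point_z is the distance from the TCP to the grasp point, in m); z points along the fingers, y is the line along which they close (so a half turn about z gives the same grasp; the last joint's range is limited). The gripper opens to 85 mm and grips with 20 to 120 N. Pads are 22 mm wide; open, the fingers measure 114 mm over their backs; the gripper's body (76 mm by 85 mm) begins 54 mm behind the grasp point. The pads swing forward as they close: fully open they stand 13 mm farther back than shut.
Start: joints at [-0.15, 0.207, 1.542, -0, 1.393, -0.15], TCP at [0.575, -0, 0.231] pointing down, gripper open.
Joint ranges: [-2.73, 2.73], [-0.86, 2.22], [0.23, 2.46], [-1.11, 4.25], [0.08, 2.63], [-2.82, 2.82]. Speed limits (rad/s): [2.79, 2.79, 3.14, 3.14, 3.14, 3.14].

INTERFACE

Orientations are given as [roll, pitch, yaw] about the fixed x, y, z axes, in that order (R = Rz(yaw) Ry(pitch) Rx(roll)).
In Python, from plant import ctrl, kin, monitor, camera gives the robot as it stands. The module is installed in compiled form; this text tells all that it offers. Calls block until the motion is done:
- ctrl.move_pose(position, orientation): joint-space move of the TCP to a pose.
- ctrl.move_l(position, rate=0.15, ori=None, max_force=None): straight line of the TCP; ori=None keeps the orientation; rate is the mean speed in m/s. With max_force (N) it stops when the force on the tool has changed by that much, and returns True; else False.
- ctrl.set_joints(angles): joint-space move.
- ctrl.move_gripper(opening): finger opening in m; the grip force is fixed at half the most; returns when the fingers have stopped.
- ctrl.sleep(seconds).
- kin.ik(position, orientation): joint angles nearest the present ones, or None.
- monitor.get_obs(): the state.
- camera(name): name is "scene" or "side" or "wrist"; returns a dict with "image" (420x560x3 uint8, red, green, blue), "mtx" (3x3 intrinsics, pixels), "cam_to_world" (4x4, takes a point from camera to world coordinates). Camera axes: x right, y down, z forward; pixel columns grow to the right and rows downward; lengths in m; the calibration is good to about 2 mm. A picture is of the moment at which its call begins. There is no depth.
A pose or a line that the arm cannot do raises ctrl.Unreachable and nothing moves.
- ctrl.hand_in(): hands the job in, once; it reports no verdict.
The state is a dict: "time_s": time; "qpos": joint angles; "dq": joint speeds; "joint_efforts": joint torques, N m; "tool_pos": TCP position; "orientation": TCP orientation; "wrist_force": force on the tool from outside, world axes, zero at the start; "ft_torque": the same for the moment, N m; "opening": finger opening in m.
Only numpy, scipy, OpenCV 4.12 (cv2) and the standard library are available. Lean on these libraries where they do the work, as an engineer would, in place of code of your own. Each camera call takes 0.05 s, during which the arm holds its last target. There are 200 camera calls.

## Working session

There is one attempt and no reset: what is moved stays moved. The work goes in short steps, each a Python script; the robot and the scene stay as the last script left them, time stands still between calls to the robot, and variables do not carry over. Pictures are saved under pics/ and viewed, on a budget of 10 in all, crops included, one or two more only if the job needs it, and the job is handed in when it is done.

```bash
mkdir -p pics; python3 - <<'E'
from plant import ctrl,kin,monitor,camera
import cv2,numpy as np,pickle
d={}
for n in("scene","side","wrist"):
    c=camera(n);d[n]=c;cv2.imwrite(f"pics/{n}0.png",c["image"][:,:,::-1])
    print(n,c["cam_to_world"].round(3).tolist(),c["mtx"].round(0).tolist())
pickle.dump(d,open("c0.pkl","wb"));print(ctrl.hold_point_z,monitor.get_obs())
E
```

```text
scene [[-0.74, 0.346, -0.577, 1.025], [0.672, 0.407, -0.618, 0.553], [0.021, -0.845, -0.534, 0.414], [0.0, 0.0, 0.0, 1.0]] [[393.0, 0.0, 277.0], [0.0, 393.0, 203.0], [0.0, 0.0, 1.0]]
side [[-0.927, -0.174, 0.331, 0.353], [-0.374, 0.484, -0.791, 0.764], [-0.023, -0.858, -0.514, 0.471], [0.0, 0.0, 0.0, 1.0]] [[451.0, 0.0, 284.0], [0.0, 451.0, 202.0], [0.0, 0.0, 1.0]]
wrist [[1.0, 0.001, -0.002, 0.575], [0.0, -0.95, -0.311, 0.079], [-0.003, 0.311, -0.95, 0.373], [0.0, 0.0, 0.0, 1.0]] [[316.0, 0.0, 275.0], [0.0, 316.0, 211.0], [0.0, 0.0, 1.0]]
0.0187 {'time_s': 0.15, 'qpos': array([-1.50506912e-01,  2.07252852e-01,  1.54261762e+00, -1.66738134e-05,
        1.39355704e+00, -1.50462708e-01]), 'dq': array([-2.28179187e-04, -3.22536025e-03, -4.19742690e-03,  9.65206030e-05,
       -2.03233310e-04,  1.34969630e-03]), 'joint_efforts': array([ 5.23460058e-04, -3.83512866e+01, -2.92037880e+01, -1.78299792e-04,
        6.64118095e-03, -5.65601522e-05]), 'tool_pos': array([5.74400575e-01, 7.03699642e-05, 2.30380179e-01]), 'orientation': array([-3.13977607e+00, -2.58815330e-04,  1.57075484e+00]), 'wrist_force': array([-0.52348351, -0.24270635, -0.38966562]), 'ft_torque': array([-0.02781318, -0.02191726,  0.01971509]), 'opening': 0.08554479434000876}
```

View pics/scene0.png

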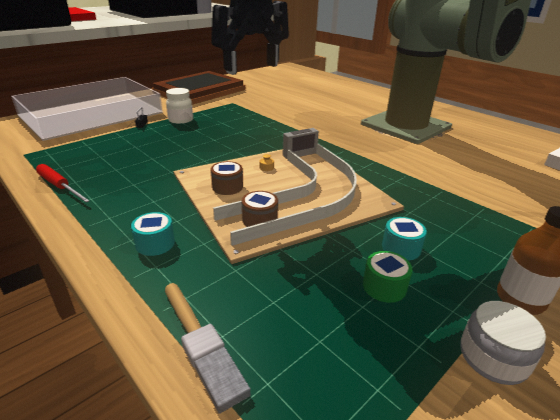

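View pics/wrist0.png

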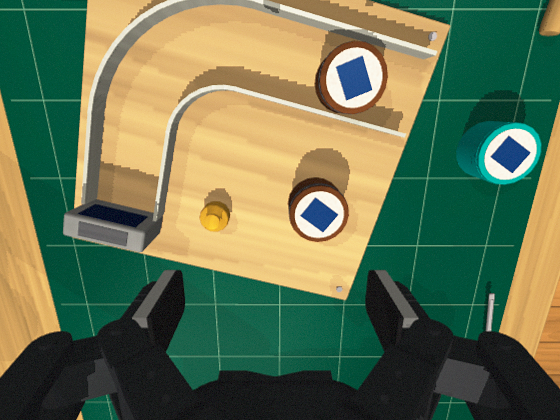

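The wrist view shows the guide: board corners at (449,20) and (346,299), outer and inner rail ends at (436,53) and (405,135), lamp block at about (112,222). The carrier's top is at (355,77) and the spare's at (319,215). The scene view agrees, with board corners at (175,172), (235,259) and (403,206), carrier (261,200) and spare (227,170). Next I fit the guide pose.

```bash
cat > h.py <<'E'
import numpy as np,cv2,pickle
from scipy.optimize import least_squares
def proj(c,P):
    T=np.linalg.inv(c["cam_to_world"]);p=(T[:3,:3]@np.atleast_2d(P).T).T+T[:3,3]
    q=(c["mtx"]@p.T).T;return q[:,:2]/q[:,2:]
def ray(c,uv,z):
    T=c["cam_to_world"];d=T[:3,:3]@np.linalg.inv(c["mtx"])@[uv[0],uv[1],1];o=T[:3,3]
    return o+d*(z-o[2])/d[2]
def g2w(g,P):
    P=np.atleast_2d(np.asarray(P,float));c,s=np.cos(g[2]),np.sin(g[2])
    q=np.array([[c,-s],[s,c]])@P[:,:2].T;z=P[:,2] if P.shape[1]>2 else 0*P[:,0]
    return np.c_[q.T+g[:2],z]
def w2g(g,p):
    c,s=np.cos(g[2]),np.sin(g[2]);return np.array([[c,s],[-s,c]])@(np.asarray(p)[:2]-g[:2])
E
cat > fit.py <<'E'
from h import *
d=pickle.load(open("c0.pkl","rb"))
obs=[("wrist",(-.195,-.175,.01),(449,20)),("wrist",(-.195,.16,.01),(346,299)),
("wrist",(-.18,-.14,.036),(436,53)),("wrist",(-.18,-.06,.036),(405,135)),
("scene",(-.195,-.175,.01),(235,254)),("scene",(-.195,.16,.01),(175,172)),("scene",(.165,-.175,.01),(403,206)),
("scene",(-.18,-.14,.036),(233,238)),("scene",(-.18,-.06,.036),(216,208))]
f=lambda g:np.concatenate([proj(d[n],g2w(g,P))[0]-uv for n,P,uv in obs])
r=least_squares(f,[.55,.1,3.0],loss="soft_l1",f_scale=2);g=r.x;print(g,f(g).round(1).reshape(-1,2).tolist());np.save("g.npy",g)
for n,a in(("carrier",[("wrist",(355,77)),("scene",(261,200))]),("spare",[("wrist",(319,215)),("scene",(227,169))])):
    for c,uv in a:
        p=ray(d[c],uv,.054);print(n,c,p.round(4),w2g(g,p).round(4))
th=np.linspace(0,np.pi/2,20)
for n in("wrist","scene","side"):
    im=d[n]["image"][:,:,::-1].copy()
    for R,col in((.062,(0,0,255)),(.138,(0,0,255)),(.1,(255,0,255))):
        L=np.r_[[[-.18,-R]],np.c_[R*np.sin(th),-R*np.cos(th)],[[R,.1]]]
        cv2.polylines(im,[proj(d[n],g2w(g,np.c_[L,0*L[:,0]+(.01 if R==.1 else .036)])).round().astype(int)],False,col,1)
    for z in(.01,.068):cv2.polylines(im,[proj(d[n],g2w(g,[(.058,.1,z),(.142,.1,z),(.142,.126,z),(.058,.126,z)])).round().astype(int)],True,(0,255,0),1)
    cv2.polylines(im,[proj(d[n],g2w(g,[(-.195,-.175,.01),(.165,-.175,.01),(.165,.16,.01),(-.195,.16,.01)])).round().astype(int)],True,(0,255,255),1)
    cv2.imwrite(f"pics/{n}_ov.png",im)
a,b=[cv2.imread(f"pics/{n}_ov.png") for n in("wrist","side")]
cv2.imwrite("pics/ov.png",cv2.resize(np.hstack([a,b]),(800,300),interpolation=cv2.INTER_AREA))
E
python3 fit.py
```

```text
[0.51898699 0.03914946 2.89588954] [[0.9, 1.7], [0.4, 0.3], [-1.4, -2.4], [-0.9, -1.6], [-1.9, 5.1], [-1.4, -2.0], [2.2, -1.5], [-0.4, -6.7], [-1.0, -0.9]]
carrier wrist [0.6488 0.1061 0.054 ] [-0.1096 -0.0965]
carrier scene [0.6498 0.11   0.054 ] [-0.1096 -0.1005]
spare wrist [ 0.6212 -0.0299  0.054 ] [-0.1159  0.0421]
spare scene [ 0.6257 -0.0222  0.054 ] [-0.1185  0.0336]
```

View pics/wrist_ov.png

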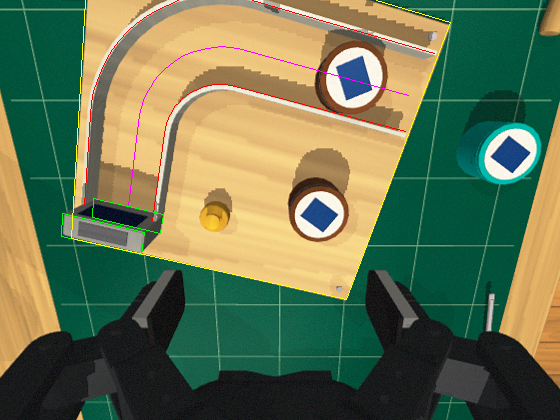

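View pics/side_ov.png

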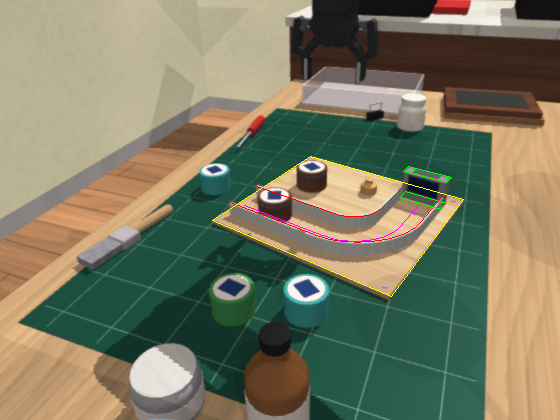

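The model overlay matches the rails, board and block in both views. The carrier sits at guide (-0.110,-0.098) m and the spare at about (-0.117,0.038) m. Next: shut the fingers, come down behind the carrier, and push it up the entry leg and into the bend.

```bash
cat >> h.py <<'E'
g=np.load("g.npy");D=.043;Z=.019
def C(s): # centreline, s=0 at bend start
    q=.1*np.pi/2
    if s<0:return np.array([s,-.1])
    if s<q:return .1*np.array([np.sin(s/.1),-np.cos(s/.1)])
    return np.array([.1,s-q])
from scipy.optimize import brentq
def pose(s): # TCP position and orientation to hold carrier at s
    c=C(s);t=brentq(lambda t:np.linalg.norm(C(t)-c)-D,s-.09,s);p=C(t)
    d=c-p;y=np.arctan2(d[1],d[0])+g[2]-np.pi
    return g2w(g,[[*p,Z]])[0],[np.pi,0,(y+np.pi)%(2*np.pi)-np.pi]
def push(ctrl,s0,s1,step,rate,f):
    n=max(1,int(np.ceil((s1-s0)/step)))
    for s in np.linspace(s0,s1,n+1)[1:]:
        P,o=pose(s)
        if ctrl.move_l(P,rate=rate,ori=o,max_force=f):return s
E
python3 - <<'E'
from h import *
from plant import ctrl,kin,monitor,camera
for s in(-.12,0,.08,.15,.2,.225):print(s,*[np.round(a,3) for a in pose(s)],kin.ik(*pose(s)) is not None)
ctrl.move_gripper(0)
P,o=pose(-.126);P[2]=.13;ctrl.move_pose(P,o)
print("desc",ctrl.move_l([*P[:2],Z],rate=.08,max_force=8),monitor.get_obs()["tool_pos"])
print("push",push(ctrl,-.126,-.03,.1,.05,12),push(ctrl,-.03,.07,.025,.05,12))
o=monitor.get_obs();print(o["time_s"],o["tool_pos"],w2g(g,o["tool_pos"]),o["wrist_force"],o["opening"])
for n in("scene","side"):
    c=camera(n);cv2.imwrite(f"pics/{n}1.png",c["image"][:,:,::-1])
a,b=[cv2.imread(f"pics/{n}1.png")[100:320,120:520] for n in("scene","side")]
cv2.imwrite("pics/m1.png",np.hstack([a,b]))
E
```

```text
-0.12 [0.701 0.096 0.019] [ 3.142  0.    -0.246] True
0 [0.585 0.126 0.019] [ 3.142  0.    -0.246] True
0.08 [0.507 0.138 0.019] [3.142 0.    0.338] True
0.15 [0.446 0.107 0.019] [3.142 0.    1.038] True
0.2 [0.422 0.064 0.019] [3.142 0.    1.325] True
0.225 [0.416 0.039 0.019] [3.142 0.    1.325] True
desc False [0.70795212 0.09503247 0.01994956]
push None None
8.8417 [0.51705114 0.13906978 0.01900574] [ 0.02618217 -0.09644849] [-0.20932155  0.69775438 -0.62235048] -0.00010360053366369694
```

View pics/m1.png

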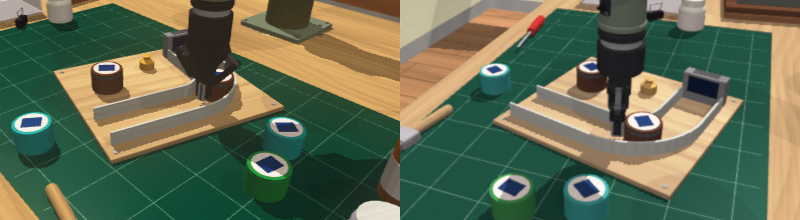

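The carrier stands upright in the bend (right half, about (642,122)) with the finger behind it, and the spare hasn't moved. I'll carry on round the bend, then push slowly to contact with the block.

```bash
python3 - <<'E'
from h import *
from plant import ctrl,kin,monitor,camera
print("push",push(ctrl,.07,.212,.024,.05,12))
P,o=pose(.236)
print("home contact",ctrl.move_l(P,rate=.015,ori=o,max_force=5))
o=monitor.get_obs();print(o["time_s"],w2g(g,o["tool_pos"]),o["wrist_force"])
for n in("scene","side"):
    c=camera(n);cv2.imwrite(f"pics/{n}2.png",c["image"][:,:,::-1])
a,b=[cv2.imread(f"pics/{n}2.png")[100:320,120:520] for n in("scene","side")]
cv2.imwrite("pics/m2.png",np.hstack([a,b]))
E
```

```text
push None
home contact True
13.5917 [0.10006589 0.02344061] [1.14118825 1.6794821  1.33124055]
```

View pics/m2.png

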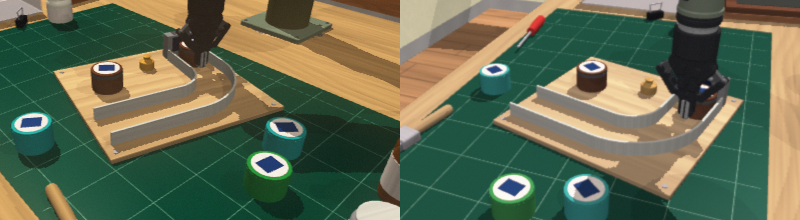

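Contact came with the TCP at guide y=0.0234, close to the 0.025 expected at home. I'll back off, rise and check.

```bash
python3 - <<'E'
from h import *
from plant import ctrl,kin,monitor,camera
P=g2w(g,[[.1,-.005,Z]])[0];ctrl.move_l(P,rate=.06)
P[2]=.2;ctrl.move_l(P,rate=.12)
ctrl.set_joints([-.15,.207,1.542,0,1.393,-.15])
d={}
for n in("scene","side","wrist"):
    c=camera(n);d[n]=c;im=c["image"][:,:,::-1].copy()
    a=np.linspace(0,2*np.pi,40);q=proj(c,g2w(g,np.c_[.1+.032*np.cos(a),.068+.032*np.sin(a),0*a+.054]))
    cv2.imwrite(f"pics/{n}3raw.png",im)
    cv2.polylines(im,[q.round().astype(int)],True,(0,0,255),1);x,y=q.mean(0).astype(int)
    x=np.clip(x,65,495);y=np.clip(y,65,355);d[n]=cv2.resize(im[y-65:y+65,x-65:x+65],(260,260));print(n,x,y)
cv2.imwrite("pics/m3.png",np.hstack(list(d.values())));o=monitor.get_obs();print(o["time_s"],o["wrist_force"])
E
```

```text
scene 311 143
side 417 190
wrist 113 190
16.8417 [ 0.48522468 -0.01997749 -0.51204258]
```

View pics/m3.png

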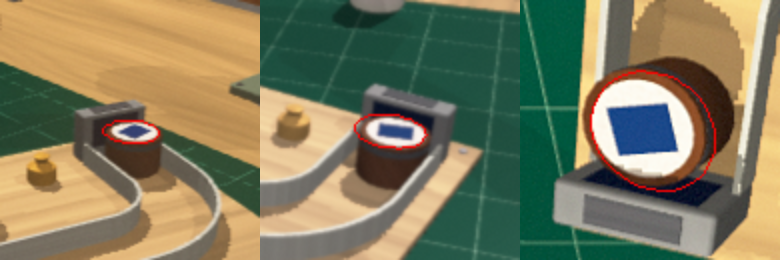

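The carrier stands upright at the block, lying toward the outer rail as expected with 6 mm of play. I'll put numbers on it by segmenting the top disc.

```bash
python3 - <<'E'
from h import *
import pickle
c0=pickle.load(open("c0.pkl","rb"))
from plant import camera,monitor
for n,tg in(("scene",.054),("side",.054),("wrist",.054)):
    c=camera(n);im=c["image"].astype(int)
    for nm,gp in(("carrier",(.1,.068)),("spare",(-.117,.038))):
        u=proj(c,g2w(g,[[*gp,tg]]))[0]
        def cent(I):
            R,G,B=I[...,0],I[...,1],I[...,2]
            m=(((I.min(2)>185)&(I.max(2)-I.min(2)<40))|((B>R+40)&(B>G+25))).astype(np.uint8)
            k,l,st,ce=cv2.connectedComponentsWithStats(m)
            i=min([i for i in range(1,k) if st[i,4]>60],key=lambda i:np.hypot(*(ce[i]-u)))
            hull=cv2.convexHull(np.argwhere(l==i)[:,::-1].astype(np.int32));M=cv2.moments(hull)
            return (M["m10"]/M["m00"],M["m01"]/M["m00"]),st[i]
        uv,s=cent(im);p=w2g(g,ray(c,uv,tg));print(n,nm,np.round(uv,1),s,p.round(4),"bay off",(p-[.1,.068]).round(4) if nm=="carrier" else (w2g(g,ray(c0[n],cent(c0[n]["image"].astype(int))[0],tg)).round(4)))
E
```

```text
scene carrier [312.8 143.5] [302 140  22   8 126] [0.1032 0.0661] bay off [ 0.0032 -0.0019]
scene spare [226.  167.5] [214 162  25  12 205] [-0.1179  0.0403] bay off [-0.118   0.0403]
side carrier [419.2 190.6] [405 184  29  14 262] [0.1053 0.0679] bay off [ 0.0053 -0.0001]
side spare [311.3 166.1] [299 161  25  11 188] [-0.1165  0.0433] bay off [-0.1165  0.0433]
wrist carrier [108. 188.] [  83  165   51   47 1802] [0.1059 0.0667] bay off [ 0.0059 -0.0013]
wrist spare [319.  214.8] [ 295  192   49   46 1705] [-0.1154  0.0411] bay off [-0.1153  0.0412]
```

All three cameras put the carrier 4–6 mm from the bay: 3–6 mm to the side, within the channel's play, and at most 2 mm lengthwise. The spare hasn't moved.

```bash
python3 -c "
from plant import ctrl;ctrl.hand_in()"
```

```text
the job is handed in; nothing more can be done
```

I pushed the carrier from behind with the shut fingers, low in the channel. It went up the entry leg, round the bend and on until it met the lamp block. There the 5 N force stop tripped within 2 mm of where contact was expected. I then backed off, returned the arm to its start pose and handed the job in. `hand_in` gives no verdict, so the result below rests on my own measurements.

- **Carrier:** All three cameras put its centre 4–6 mm from the bay point, against a limit of 12 mm. It sits 3–6 mm toward the outer rail, within the channel's play, and at most 2 mm lengthwise. It looks upright; I judged that from the pictures and did not measure the tilt.
- **Spare:** It shows no movement between the first and last pictures (0.1 mm or less by each camera).
- **Robot:** It stands clear and touches nothing. The clock read about 17 s at the last check, well under the 48 s limit.
- **Disagreements:** None of the checks failed. The cameras differ by up to 3 mm on the carrier's final position. The guide fit left one board corner and one rail end 5–7 pixels off in the scene view. In the first hand-picked measurement, the two views differed by about 9 mm on the spare.

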